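Fit the handwheel and close the pot vise to the long mark

TASK

The handwheel has been taken off the pot vise: push it onto the vise's square shaft, turning it as needed until it drops fully home. Then crank it to close the jaw until the pointer stands on the one long line of the scale, so that the planted pot is steadied but not squeezed. Let go, leaving the handwheel on its shaft, the pot upright between the jaws and the other things where they are.

Things in the scene. Friction and masses are not known exactly. Their poses are not given: they have to be found in the camera images.
- vise: Grey pot vise bolted to the bench: base plate 130 mm (its x, -65 to 65) by 280 mm (its y, -50 to 230), 12 mm thick. Origin on the bench, on the drive shaft's axis; z up. Gearbox 80 x 80 mm round the origin, top 52 mm above the bench. +y runs from the gearbox to the moving jaw, then the fixed jaw (80 mm wide, tops 58 mm above the bench). A scale bar runs along the plate's +x edge.
- shaft (a point): Upright drive shaft. The point: on its axis, on top of its round 32 mm collar, 62 mm above the bench, where the wheel's underside rests when home. Above it a 14 x 14 mm square end, straight for 18 mm, then tapering over 9 mm to a 7 mm square tip. Frame x, y: parallel to the square's sides, turning with the shaft. Clockwise from above closes the jaw, 20 mm a turn; stiff (0.1 N m), stays where left.
- hub (a point): Loose handwheel, about 0.4 kg, flat on the bench at first. The point: on its axis, 33 mm above its underside. Square hub 34 x 34 mm, 48 mm high; in its underside a square socket 15.5 mm wide, 28 mm deep, sides parallel to the hub's (frame x, y; z up): it fits the shaft four ways. Four spokes (top 11 mm above the underside); round rim 12 mm high, 92 mm inner, 116 mm outer diameter.
- handle (a point): Middle of the wheel's upright black handle: cylinder 20 mm in diameter, 14 to 54 mm above the wheel's underside; this point is at 36 mm, 52 mm from the wheel's axis along the hub frame's +x. It spins freely on its pin. Cranking takes about 2 N here.
- pointer (a point): Tip of the thin steel pointer on the moving jaw, over the middle of the scale bar, 32 mm above the bench. It moves along the vise's y with the jaw, level with the jaw's face.
- mark (a point): Middle of the one long thick line across the scale bar (18 mm long, 2.4 mm wide; the other ticks are short and thin, 5 mm apart), 32 mm above the bench. Axes as the vise's. With the pointer on it the jaws are 72 mm apart. At the start the pointer is 23 to 43 mm short of it, on the gearbox side (-y).
- pot_mid (a point): Middle of the planted square pot standing on the vise's plate between the jaws: black plastic, 70 x 70 mm (rim 76 mm), 66 mm high, ball cactus up to about 105 mm above the bench, about 0.3 kg. The closing jaw pushes it along the plate; it need not be handled.
- bay (a point): Middle of the closed bay between the jaws, on top of the base plate, 12 mm above the bench, at y = 164 mm of the vise (fixed jaw's face at y = 200 mm).
- small_pot: Bystander: planted square pot, 55 x 55 mm, 50 mm high, spiky plant to 100 mm. Origin under it.
- finger_pot: Bystander: planted square pot, 55 x 55 mm, 50 mm high, columnar cactus to 105 mm. Origin under it.
- dibber: Bystander: turned wooden dibber 160 mm long, 28 mm thick, lying on the bench; origin at its point.
- brush: Bystander: blue-handled brush 170 mm long, lying; origin under its middle.
- tweezers: Bystander: steel tweezers 120 mm long, lying; origin under their middle.
- spray: Bystander: white bottle 60 mm wide, 150 mm tall. Origin under it.
- label_tin: Bystander: open tin 70 mm wide, 75 mm tall, with white plant labels to 118 mm. Origin under it.
Mind the look-alikes: they are no part of the job. Of the things that look like the part that bears hub, the larger one is meant.

How it is judged:
By the outcome, as a careful person would: the job done as asked, in the order asked, and still so for the second after the job is handed in, with the robot touching nothing.
It also fails if it takes over 72 s, if anything falls off the work surface, if the arm or the gripper's body presses on something with over 40 N, if the wrist force passes 120 N, or if a joint passes its speed limit or range.

ROBOT

A 6-joint arm with a two-finger parallel gripper is mounted at the origin on the work surface. World frame = base frame: x ahead of the robot, y to its left, z up, the work surface at z = 0. Lengths are in m, angles in rad, forces in N, time in s.
With the tool pointing down it reaches from about 0.35 to 0.85 m from the base axis. Payload 8.1 kg.
Tool frame: the origin (TCP) lies between the finger pads; the fingertips stand 17 mm ahead of it and the grasp point (between the pads) lies 2 mm behind it (ctrl.tip_reach is the distance from the TCP to the fingertips, in m); z points along the fingers, y is the line along which they close (so a half turn about z gives the same grasp; the last joint's range is limited). The gripper opens to 85 mm and grips with 20 to 120 N. Pads are 22 mm wide; open, the fingers measure 114 mm over their backs; the gripper's body (76 mm by 85 mm) begins 54 mm behind the grasp point. The pads swing forward as they close: fully open they stand 13 mm farther back than shut.
Start: joints at [-1.369, 0.13, 1.488, -0, 1.523, -0.085], TCP at [0.17, -0.575, 0.248] pointing down, gripper open.
Joint ranges: [-2.96, 2.96], [-0.89, 2.26], [0.02, 2.5], [-1.34, 4.48], [0, 2.73], [-2.66, 2.66]. Speed limits (rad/s): [2.39, 2.39, 2.79, 3.14, 3.14, 3.14].

INTERFACE

Orientations are given as a 3x3 rotation matrix whose columns are the frame's x, y, z axes.
In Python, from workcell import ctrl, eyes, workorder, spotter gives the robot as it stands.
- The arm moves only by the shell command python3 -m creep 'ROWS' [OPENING] [FORCE]. ROWS is JSON, a list of rows, each an object with "offset": the shift along the tool's x, y, z in cm, a list of three; "dr": the turn, a rotation vector about the tool's x, y, z in degrees, a list of three. A call has 1 to 20 rows; each row shifts and turns the commanded pose from where the row before left it, along the tool's axes as they then stand; what a row does not reach is not made up. A row lasts 1/10 s, in which the tool goes at most 50 mm and 8.59 degrees, less where a joint would pass 70% of its speed; a pose out of reach is approached as far as the arm can. A call is refused whole if a number of a shift passes 5 or a number of a turn 8.59, either way. A call with a gripper value outside its range is refused whole. OPENING is the opening in per cent of the stroke, from 0 (shut) to 100 (fully open), set as the call begins (- or left out, the last holds). The fingers move at their own pace and stop on an object; FORCE is the grip in N (left out, the last holds). Time passes only in rows, so rows that do not move let the fingers close. It gives the time, the measured TCP pose, the force, the opening and the grip force at its end, in the units of the state.
- ctrl.get_obs(): the state, without advancing time (a new reading comes with each control period).
- eyes.camera(name): name is "scene" or "top" or "wrist"; returns the picture (480x640x3 uint8, red, green, blue); there is no depth.
- eyes.get_calibration(name): a dict with "fx", "fy", "cx", "cy" (pixels), "world_to_cam" (4x4, takes a point from world to camera coordinates). Camera axes: x right, y down, z forward; pixel columns grow to the right and rows downward; lengths in m; the calibration is good to about 2 mm. A picture is of the moment at which its call begins: read the wrist's pose just before it. get_calibration takes no time and is no camera call; for the wrist camera it gives the pose at the moment of the call.
- workorder.sign_off(): hands the job in; it is judged then, once.
Trained networks look in the newest picture that a camera, given by its name, has taken for a name from the list of things; names that differ only in an ending like _2 or _b are one class to them, and where a whole thing is asked for, a point or a joint stands for the part that bears it (a point fixed in the world has none). Each returns a list of dicts, best first, with "p" (0 to 1); they miss things now and then, are a little off and sometimes report something else, mostly with a low value. They report only what shows in the picture. A call takes as long as a camera call. They do not tell look-alikes from the thing itself.
- spotter.look_for(camera, query): "bbox" ([left, top, right, bottom] in pixels, round what is visible of it).
- spotter.place_of(camera, query): "xy" ([column, row] in pixels: a listed point, or the origin of a listed thing).
The state is a dict: "t": time; "joint_positions": joint angles; "qd": joint speeds; "joint_efforts": joint torques, N m; "tool_pos": TCP position; "tcp_rot": TCP orientation; "wrist_force": force on the tool from outside, world axes, zero at the start; "ft_torque": the same for the moment, N m; "opening": finger opening in m; "grip_force": force on a finger pad.
Only numpy, scipy, OpenCV 4.12 (cv2) and the standard library are available. Lean on these libraries where they do the work, as an engineer would, in place of code of your own. Each camera call takes 0.05 s, during which the arm holds its last target. There are 200 camera calls.

## Working session

There is one attempt and no reset: what is moved stays moved. The work goes in short steps, Python scripts to look and compute and a shell command to move; the robot and the scene stay as the last step left them, time stands still between calls to the robot, and variables do not carry over. Pictures are saved under pics/ and viewed, at most 10 in all, crops included, and the job is handed in when it is done.

```bash
mkdir -p pics; cat > h.py <<'E'
import numpy as np, cv2
from workcell import ctrl, eyes, workorder, spotter
def snap(cam,fn=None,crop=None,scale=1):
    c=eyes.get_calibration(cam); im=eyes.camera(cam)
    if fn:
        o=im[:,:,::-1]
        if crop: o=o[crop[1]:crop[3],crop[0]:crop[2]]
        cv2.imwrite('pics/'+fn,cv2.resize(o,None,fx=scale,fy=scale,interpolation=cv2.INTER_CUBIC))
    return im,c
def onplane(c,uv,z):
    T=np.array(c['world_to_cam']);R=T[:3,:3];t=T[:3,3];o=-R.T@t
    d=R.T@np.array([(uv[0]-c['cx'])/c['fx'],(uv[1]-c['cy'])/c['fy'],1]);return o+d*(z-o[2])/d[2]
def proj(c,p):
    T=np.array(c['world_to_cam']);q=T[:3,:3]@np.array(p)+T[:3,3];return np.array([c['fx']*q[0]/q[2]+c['cx'],c['fy']*q[1]/q[2]+c['cy']])
E
python3 - <<'E'
from h import *
hs=dict(hub=.033,handle=.036,shaft=.062,vise=0,pointer=.032,mark=.032,bay=.012,pot_mid=.045)
for cam in ('top','scene'):
    im,c=snap(cam,cam+'0.png')
    for n,z in hs.items():
        print(cam,n,[(np.round(r['xy']).tolist(),round(r['p'],2),onplane(c,r['xy'],z)[:2].round(4).tolist()) for r in spotter.place_of(cam,n)[:3]])
print(ctrl.get_obs()['t'])
E
```

```text
top hub [([458.0, 368.0], 0.87, [0.2935, -0.3971]), ([374.0, 230.0], 0.59, [0.5433, -0.257])]
top handle [([348.0, 237.0], 0.92, [0.5298, -0.2082]), ([479.0, 381.0], 0.73, [0.2727, -0.4311])]
top shaft [([252.0, 235.0], 0.69, [0.5301, -0.0353])]
top vise [([257.0, 241.0], 0.9, [0.5299, -0.0386]), ([377.0, 230.0], 0.47, [0.5501, -0.2652]), ([368.0, 133.0], 0.47, [0.7435, -0.254])]
top pointer [([206.0, 202.0], 0.68, [0.5989, 0.0527])]
top mark [([190.0, 201.0], 0.94, [0.6009, 0.0832]), ([205.0, 204.0], 0.46, [0.5953, 0.0553])]
top bay []
top pot_mid [([165.0, 225.0], 0.93, [0.5542, 0.1229]), ([369.0, 133.0], 0.74, [0.7255, -0.2516])]
scene hub [([309.0, 185.0], 0.81, [0.309, -0.3732]), ([276.0, 236.0], 0.6, [0.5364, -0.2571]), ([418.0, 305.0], 0.19, [0.5269, 0.1162])]
scene handle [([304.0, 174.0], 0.93, [0.2788, -0.4202]), ([293.0, 243.0], 0.81, [0.5351, -0.2043])]
scene shaft [([356.0, 267.0], 0.77, [0.5392, -0.0236])]
scene vise [([357.0, 290.0], 0.92, [0.5333, -0.0253])]
scene pointer [([372.0, 310.0], 0.72, [0.5942, 0.0604])]
scene mark [([382.0, 319.0], 0.75, [0.601, 0.0913])]
scene bay []
scene pot_mid [([416.0, 306.0], 0.66, [0.5436, 0.1229])]
0.9
```

View pics/top0.png

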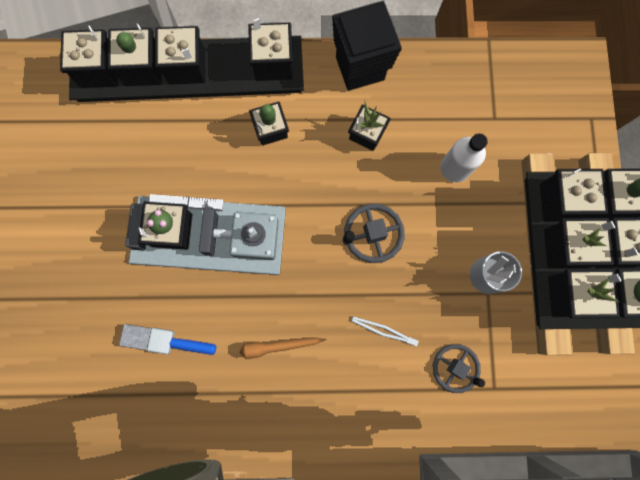

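View pics/scene0.png

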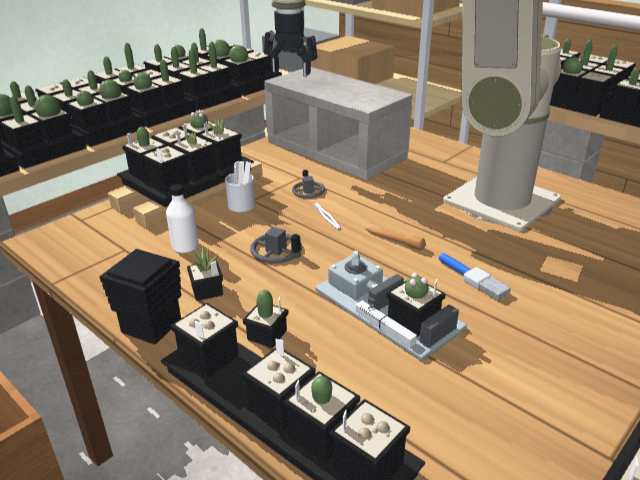

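Wheel candidates in the top view: large wheel with hub at (374,230), and a small one at (458,368). By the description I want the larger, (374,230). I'll check it in a close crop and get the tool frame.

```bash
python3 - <<'E'
from h import *
im,c=snap('top','crop1.png',(230,180,530,405),2.6)
o=ctrl.get_obs();print(np.round(o['tcp_rot'],3),o['tool_pos'],o['joint_positions'],o['opening'],ctrl.tip_reach)
w=eyes.get_calibration('wrist');T=np.linalg.inv(np.array(w['world_to_cam']));print(w['fx'],T.round(3))
print(np.linalg.inv(np.array(c['world_to_cam'])).round(3),c['fx'])
for uv in([374,230],[458,368]):
  print(onplane(c,uv,.033))
E
```

```text
[[ 0.959  0.283 -0.   ]
 [ 0.283 -0.959 -0.   ]
 [-0.     0.    -1.   ]] [ 0.16976046 -0.57549878  0.24831161] [-1.36937729e+00  1.30391249e-01  1.48817425e+00 -1.63806027e-05
  1.52300371e+00 -8.54125581e-02] 0.08526302326618287 0.017
339.340012329003 [[ 0.284 -0.911 -0.298  0.246]
 [-0.959 -0.27  -0.087 -0.553]
 [-0.001  0.311 -0.951  0.373]
 [ 0.     0.     0.     1.   ]]
[[-0.013 -0.985  0.172  0.369]
 [-1.     0.01  -0.02  -0.14 ]
 [ 0.019 -0.172 -0.985  0.954]
 [ 0.     0.     0.     1.   ]] 511.0766897588745
[ 0.54311228 -0.25605259  0.033     ]
[ 0.29437901 -0.39666963  0.033     ]
```

View pics/crop1.png

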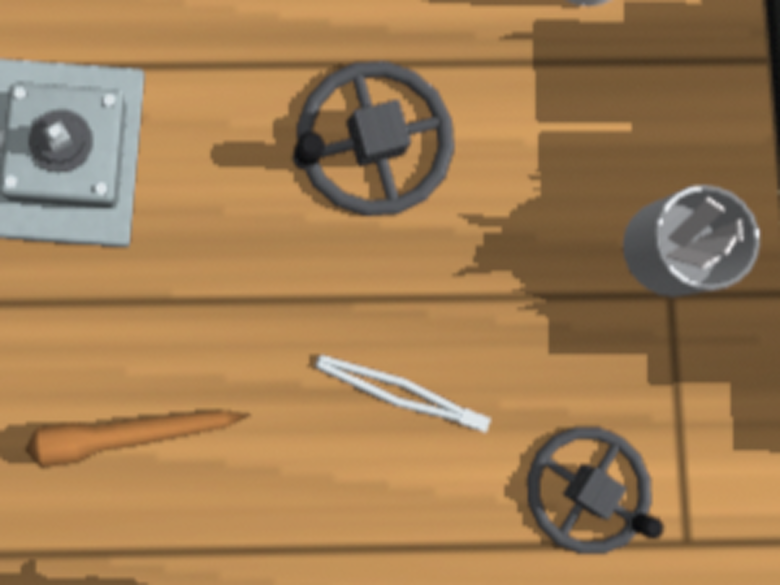

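The crop confirms the choice: the large wheel at top (374,230), handle pointing to the left, spokes along hub axes; the smaller look-alike at (458,368) is ignored.

```bash
python3 -m creep '[{"offset":[4.48,-1.99,0],"dr":[0,0,0]},{"offset":[4.48,-1.99,0],"dr":[0,0,0]},{"offset":[4.48,-1.99,0],"dr":[0,0,0]},{"offset":[4.48,-1.99,0],"dr":[0,0,0]},{"offset":[4.48,-1.99,0],"dr":[0,0,0]},{"offset":[4.48,-1.99,0],"dr":[0,0,0]},{"offset":[4.48,-1.99,0],"dr":[0,0,0]},{"offset":[4.48,-1.99,0],"dr":[0,0,0]},{"offset":[4.48,-1.99,0],"dr":[0,0,0]},{"offset":[4.48,-1.99,0],"dr":[0,0,0]}]' 100 40
python3 -m creep '[{"offset":[0,0,0],"dr":[0,0,-8]},{"offset":[0,0,0],"dr":[0,0,-8]},{"offset":[0,0,0],"dr":[0,0,-8]},{"offset":[0,0,0],"dr":[0,0,-8]},{"offset":[0,0,0],"dr":[0,0,-8]},{"offset":[0,0,0],"dr":[0,0,-8]},{"offset":[0,0,0],"dr":[0,0,-8]},{"offset":[0,0,0],"dr":[0,0,-8]},{"offset":[0,0,0],"dr":[0,0,-8]},{"offset":[0,0,0],"dr":[0,0,-8]},{"offset":[0,0,0],"dr":[0,0,-8.5]},{"offset":[0,0,0],"dr":[0,0,0]},{"offset":[0,0,0],"dr":[0,0,0]}]'
python3 - <<'E'
from h import *
im,c=snap('wrist','w1.png')
for n,z in dict(hub=.033,handle=.036,shaft=.062).items():
    print(n,[(np.round(r['xy']).tolist(),round(r['p'],2),onplane(c,r['xy'],z)[:2].round(4).tolist()) for r in spotter.place_of('wrist',n)[:3]])
o=ctrl.get_obs();print(o['t'],np.round(o['tcp_rot'],3),o['tool_pos'],o['joint_positions'])
E
```

```text
t: 1.95
tool_pos: [0.5445, -0.2563, 0.2485]
tcp_rot: [[0.959, 0.283, 0.0], [0.283, -0.959, -0.0], [0.0, 0.0, -1.0]]
wrist_force: [0.0, -0.9, -0.5]
opening: 0.0854
grip_force: 0.0
t: 3.25
tool_pos: [0.5432, -0.2579, 0.2483]
tcp_rot: [[-0.253, 0.967, -0.0], [0.967, 0.253, 0.0], [0.0, -0.0, -1.0]]
wrist_force: [0.1, -0.2, -0.5]
opening: 0.0853
grip_force: 0.0
hub [([70.0, 273.0], 0.81, [0.2937, -0.3968]), ([324.0, 208.0], 0.64, [0.5436, -0.2568])]
handle [([326.0, 158.0], 0.88, [0.5321, -0.2075]), ([50.0, 292.0], 0.64, [0.2753, -0.4246])]
shaft []
3.45 [[-0.256  0.967 -0.   ]
 [ 0.967  0.256  0.   ]
 [ 0.    -0.    -1.   ]] [ 0.5431598  -0.25786074  0.24828386] [-5.28499218e-01  1.33804727e-01  1.48450942e+00  6.60336866e-06
  1.52331475e+00 -7.86982445e-01]
```

View pics/w1.png

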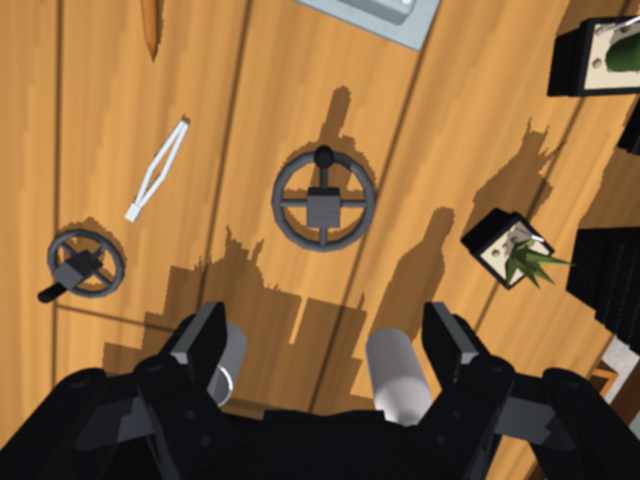

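The wrist view shows the large wheel at (323,208), handle at (324,158), spokes aligned with the image, so the gripper closes on the hub's ±y sides. I'll descend and grip.

```bash
python3 -m creep '[{"offset":[0.1,0,4.0],"dr":[0,0,0]},{"offset":[0,0,4.0],"dr":[0,0,0]},{"offset":[0,0,4.0],"dr":[0,0,0]},{"offset":[0,0,4.0],"dr":[0,0,0]},{"offset":[0,0,3.0],"dr":[0,0,0]},{"offset":[0,0,1.5],"dr":[0,0,0]},{"offset":[0,0,0.8],"dr":[0,0,0]},{"offset":[0,0,0],"dr":[0,0,0]},{"offset":[0,0,0],"dr":[0,0,0]}]' 65
python3 -m creep '[{"offset":[0,0,0],"dr":[0,0,0]},{"offset":[0,0,0],"dr":[0,0,0]},{"offset":[0,0,0],"dr":[0,0,0]},{"offset":[0,0,0],"dr":[0,0,0]},{"offset":[0,0,0],"dr":[0,0,0]},{"offset":[0,0,0],"dr":[0,0,0]}]' 0 60
```

```text
t: 4.35
tool_pos: [0.5442, -0.2577, 0.0372]
tcp_rot: [[-0.257, 0.966, 0.002], [0.966, 0.257, -0.001], [-0.002, 0.002, -1.0]]
wrist_force: [-0.2, -0.4, 0.2]
opening: 0.0558
grip_force: 0.0
t: 4.95
tool_pos: [0.5442, -0.2578, 0.0374]
tcp_rot: [[-0.258, 0.966, 0.003], [0.966, 0.258, -0.002], [-0.002, 0.002, -1.0]]
wrist_force: [-1.7, 0.1, 7.4]
opening: 0.0333
grip_force: 61.7
```

```bash
python3 -m creep '[{"offset":[0,0,-1],"dr":[0,0,0]},{"offset":[0,0,-4],"dr":[0,0,0]},{"offset":[0,0,-4],"dr":[0,0,0]},{"offset":[0,0,-4],"dr":[0,0,0]},{"offset":[0,0,-4],"dr":[0,0,0]},{"offset":[0,0,-3],"dr":[0,0,0]},{"offset":[3.1,1.2,0],"dr":[0,0,0]},{"offset":[3.1,1.2,0],"dr":[0,0,0]},{"offset":[3.1,1.2,0],"dr":[0,0,0]},{"offset":[3,1.2,0],"dr":[0,0,0]},{"offset":[0,0,0],"dr":[0,0,0]},{"offset":[0,0,0],"dr":[0,0,0]},{"offset":[0,0,0],"dr":[0,0,0]}]'
python3 - <<'E'
from h import *
im,c=snap('wrist','w2.png')
for n,z in dict(shaft=.062,vise=0,mark=.032,pointer=.032,pot_mid=.045).items():
    print(n,[(np.round(r['xy'],1).tolist(),round(r['p'],2),onplane(c,r['xy'],z)[:2].round(4).tolist()) for r in spotter.place_of('wrist',n)[:3]])
o=ctrl.get_obs();z=o['tool_pos'][2]-.0374
for n,h in dict(hub=.033,handle=.036).items():
    print(n,[(np.round(r['xy'],1).tolist(),round(r['p'],2),(np.array(o['tcp_rot']).T@(onplane(c,r['xy'],z+h)-o['tool_pos'])).round(4).tolist()) for r in spotter.place_of('wrist',n)[:3]])
print(o['t'],np.round(o['tcp_rot'],3),o['tool_pos'],o['joint_positions'])
s=proj(c,[.533,-.032,.09]).astype(int);print(s)
x0=max(0,s[0]-100);y0=max(0,s[1]-75)
cv2.imwrite('pics/w2b.png',cv2.resize(im[y0:y0+150,x0:x0+200,::-1],None,fx=4,fy=4,interpolation=cv2.INTER_CUBIC));print(x0,y0)
E
```

```text
t: 6.25
tool_pos: [0.5573, -0.1261, 0.2352]
tcp_rot: [[-0.257, 0.966, -0.001], [0.966, 0.257, -0.0], [-0.0, -0.001, -1.0]]
wrist_force: [-0.7, -0.4, -5.8]
opening: 0.0332
grip_force: 61.7
shaft [([324.3, 105.8], 0.74, [0.5329, -0.0326])]
vise [([444.3, 336.5], 0.74, [0.7436, -0.2473]), ([328.3, 108.0], 0.73, [0.5363, -0.0301]), ([514.7, 193.7], 0.26, [0.7516, -0.0613])]
mark []
pointer [([427.0, 21.3], 0.98, [0.5988, 0.0556])]
pot_mid []
hub [([45.9, 374.0], 0.72, [-0.0286, -0.1281, 0.0044]), ([324.6, 319.5], 0.6, [0.0005, 0.0006, 0.0044])]
handle [([325.7, 202.1], 0.92, [0.0531, 0.0009, 0.0014]), ([27.3, 386.6], 0.58, [-0.0331, -0.1354, 0.0014]), ([192.5, 426.3], 0.47, [-0.0562, -0.0625, 0.0014])]
6.55 [[-0.257  0.966 -0.   ]
 [ 0.966  0.257  0.   ]
 [ 0.    -0.    -1.   ]] [ 0.5574305  -0.12632132  0.23519007] [-3.12532967e-01  6.03292679e-02  1.58664680e+00 -2.58102313e-05
  1.49488551e+00 -5.72164224e-01]
[324 102]
224 27
```

View pics/w2b.png

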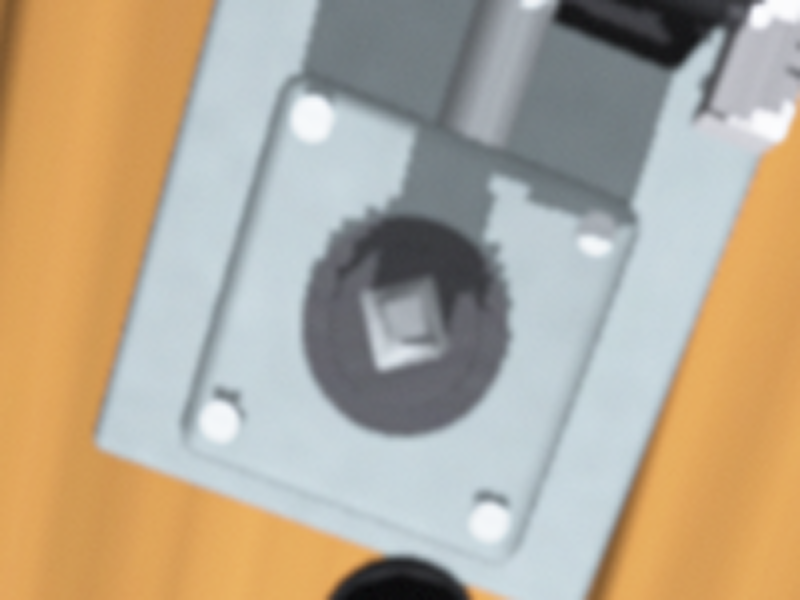

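The crop shows the shaft collar centred near crop (406,325), i.e. about (325.5,108), with the square end turned roughly 12° CCW from the image axes.

```bash
python3 - <<'E'
from h import *
c=eyes.get_calibration('wrist');f=lambda u,v:(224+u/4,27+v/4)
print('collar',onplane(c,f(406,325),.062))
q=np.array([onplane(c,f(*p),.080)[:2] for p in [(365,290),(433,275),(447,350),(380,370)]])
print('sq ctr',q.mean(0));e=np.roll(q,-1,0)-q
print([ (round(1e3*np.hypot(*v),1),round(np.degrees(np.arctan2(v[1],v[0]))%90,1)) for v in e])
o=ctrl.get_obs();R=np.array(o['tcp_rot']);print('tool x ang',np.degrees(np.arctan2(R[1,0],R[0,0])))
d=np.append(np.array([.5329,-.0326])-np.array(o['tool_pos'])[:2],0);print((R.T@d)*100)
E
```

```text
collar [ 0.53468298 -0.03402032  0.062     ]
sq ctr [ 0.53473387 -0.03431368]
[(np.float64(13.3), np.float64(26.5)), (np.float64(13.8), np.float64(26.8)), (np.float64(13.5), np.float64(30.7)), (np.float64(14.8), np.float64(25.9))]
tool x ang 104.89798870222181
[9.66547548e+00 2.31186731e-02 6.93551845e-04]
```

```bash
python3 -m creep '[{"offset":[3.15,0.04,0],"dr":[0,0,0]},{"offset":[3.15,0.04,0],"dr":[0,0,0]},{"offset":[3.15,0.03,0],"dr":[0,0,0]},{"offset":[0,0,3],"dr":[0,0,-6]},{"offset":[0,0,3.5],"dr":[0,0,-6]},{"offset":[0,0,2.5],"dr":[0,0,0]},{"offset":[0,0,1.0],"dr":[0,0,0]},{"offset":[0,0,0],"dr":[0,0,0]},{"offset":[0,0,0],"dr":[0,0,0]},{"offset":[0,0,0],"dr":[0,0,0]}]'
python3 - <<'E'
from h import *
im,c=snap('wrist')
o=ctrl.get_obs();z=o['tool_pos'][2]-.0374
for n,h in dict(hub=.033,handle=.036).items():
    print(n,[(np.round(r['xy'],1).tolist(),round(r['p'],2),(np.array(o['tcp_rot']).T@(onplane(c,r['xy'],z+h)-o['tool_pos'])).round(4).tolist()) for r in spotter.place_of('wrist',n)[:3]])
R=np.array(o['tcp_rot']);print(o['tool_pos'],np.degrees(np.arctan2(R[1,0],R[0,0])),R.T@(np.array([.5345,-.034,0])-np.array(o['tool_pos'])), o['wrist_force'])
im,c=snap('scene','s1.png',(270,180,430,300),5)
E
```

```text
t: 7.65
tool_pos: [0.5358, -0.0345, 0.1375]
tcp_rot: [[-0.453, 0.892, 0.003], [0.892, 0.453, -0.001], [-0.002, 0.003, -1.0]]
wrist_force: [0.1, 0.4, -5.9]
opening: 0.033
grip_force: 61.4
hub [([323.9, 315.5], 0.57, [0.002, 0.0006, 0.0044]), ([43.5, 365.8], 0.38, [-0.024, -0.1275, 0.0041])]
handle [([45.7, 268.4], 0.75, [0.0255, -0.1116, 0.001])]
[ 0.53566776 -0.03440798  0.13735648] 116.91459800179395 [ 0.00115768 -0.00122818  0.13735168] [-0.4874997   0.01022677 -4.9729838 ]
```

View pics/s1.png

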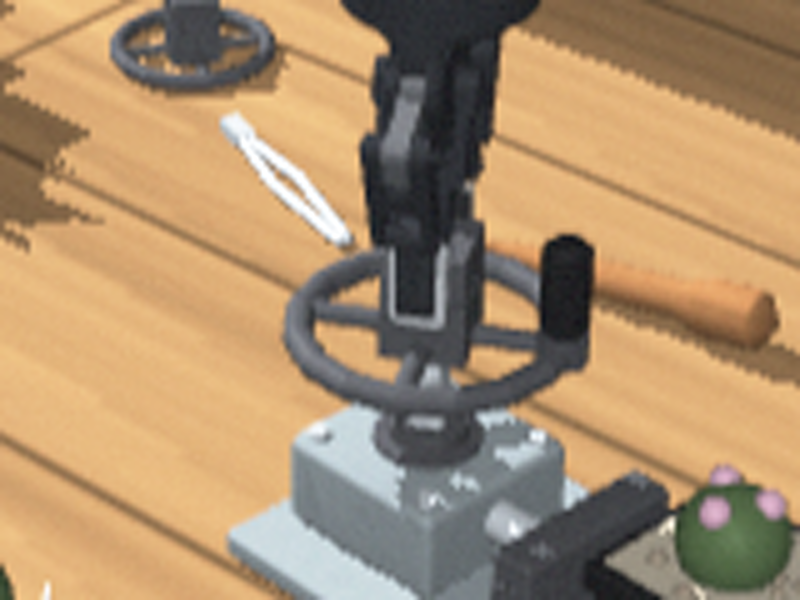

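The scene shot shows the wheel held level just above the shaft tip, roughly centred. A small sideways correction, then down gently.

```bash
python3 -m creep '[{"offset":[0,-0.15,0],"dr":[0,0,0]},{"offset":[0,0,0.5],"dr":[0,0,0]},{"offset":[0,0,0.5],"dr":[0,0,0]},{"offset":[0,0,0.4],"dr":[0,0,0]},{"offset":[0,0,0.4],"dr":[0,0,0]},{"offset":[0,0,0],"dr":[0,0,0]},{"offset":[0,0,0],"dr":[0,0,0]}]'
python3 -m creep '[{"offset":[0,0,0.2],"dr":[0,0,0]},{"offset":[0,0,0.2],"dr":[0,0,0]},{"offset":[0,0,0],"dr":[0,0,0]}]'
```

```text
t: 8.55
tool_pos: [0.5329, -0.0349, 0.1171]
tcp_rot: [[-0.453, 0.892, -0.0], [0.892, 0.453, -0.0], [0.0, -0.0, -1.0]]
wrist_force: [1.2, -1.5, -5.8]
opening: 0.0329
grip_force: 61.6
t: 8.85
tool_pos: [0.533, -0.0349, 0.1131]
tcp_rot: [[-0.453, 0.892, 0.0], [0.892, 0.453, -0.0], [-0.0, -0.0, -1.0]]
wrist_force: [1.7, -0.8, -6.0]
opening: 0.033
grip_force: 61.6
```

```bash
python3 -m creep '[{"offset":[0,0,0.3],"dr":[0,0,0]},{"offset":[0,0,0.3],"dr":[0,0,0]},{"offset":[0,0,0.3],"dr":[0,0,0]},{"offset":[0,0,0.3],"dr":[0,0,0]},{"offset":[0,0,0],"dr":[0,0,0]},{"offset":[0,0,0],"dr":[0,0,0]}]'
```

```text
t: 9.45
tool_pos: [0.5329, -0.0349, 0.101]
tcp_rot: [[-0.453, 0.892, -0.0], [0.892, 0.453, -0.0], [-0.0, -0.0, -1.0]]
wrist_force: [2.2, -2.3, -6.2]
opening: 0.0329
grip_force: 61.6
```

```bash
python3 -m creep '[{"offset":[0,0,0.1],"dr":[0,0,0]},{"offset":[0,0,0.1],"dr":[0,0,0]},{"offset":[0,0,0],"dr":[0,0,0]}]'
python3 -m creep '[{"offset":[0,0,0],"dr":[0,0,0]},{"offset":[0,0,0],"dr":[0,0,0]},{"offset":[0,0,0],"dr":[0,0,0]}]' 65
```

```text
t: 9.75
tool_pos: [0.5331, -0.0348, 0.0994]
tcp_rot: [[-0.453, 0.892, 0.0], [0.892, 0.453, -0.0], [-0.0, 0.0, -1.0]]
wrist_force: [1.5, -3.2, -3.9]
opening: 0.0332
grip_force: 61.8
t: 10.05
tool_pos: [0.5333, -0.0346, 0.0998]
tcp_rot: [[-0.453, 0.892, 0.001], [0.892, 0.453, 0.0], [-0.0, 0.001, -1.0]]
wrist_force: [-0.9, 0.6, 0.3]
opening: 0.0554
grip_force: 0.0
```

```bash
python3 -m creep '[{"offset":[0,0,-3],"dr":[0,0,0]},{"offset":[0,0,-4],"dr":[0,0,0]},{"offset":[0,0,-3],"dr":[0,0,0]},{"offset":[0,0,0],"dr":[0,0,0]},{"offset":[0,0,0],"dr":[0,0,0]},{"offset":[0,0,0],"dr":[0,0,0]}]'
python3 - <<'E'
from h import *
o=ctrl.get_obs();R=np.array(o['tcp_rot']);print(o['t'],o['tool_pos'])
for cam in('wrist','top'):
    im,c=snap(cam,cam+'2.png')
    for n,z in dict(hub=.095,handle=.098,pointer=.032,mark=.032,pot_mid=.045,vise=0).items():
        for r in spotter.place_of(cam,n)[:2]:
            P=onplane(c,r['xy'],z);print(cam,n,np.round(r['xy'],1),round(r['p'],2),P.round(4),(R.T@(P-o['tool_pos'])).round(4)[:2])
E
```

```text
t: 10.65
tool_pos: [0.5323, -0.0346, 0.1981]
tcp_rot: [[-0.453, 0.892, -0.002], [0.892, 0.453, 0.0], [0.001, -0.001, -1.0]]
wrist_force: [-0.1, -0.4, -0.1]
opening: 0.0556
grip_force: 0.0
10.65 [ 0.53226607 -0.03460722  0.19806968]
wrist hub [328.  244.2] 0.84 [ 0.5348 -0.0323  0.095 ] [0.0008 0.0034]
wrist hub [464.2 130.9] 0.33 [0.5774 0.0757 0.095 ] [0.0777 0.0903]
wrist handle [326.9 172.7] 0.83 [0.5109 0.0124 0.098 ] [0.0515 0.0024]
wrist pointer [438.4 167. ] 0.62 [0.5968 0.0523 0.032 ] [0.0481 0.0971]
wrist pointer [490.1 325. ] 0.25 [ 0.7256 -0.0536  0.032 ] [-0.1047  0.164 ]
wrist mark [466.1 129.4] 0.92 [0.6004 0.0881 0.032 ] [0.0784 0.1166]
wrist pot_mid [438.6  54.7] 0.7 [0.5481 0.1201 0.045 ] [0.1306 0.0844]
wrist vise [325.  210.2] 0.58 [ 0.5319 -0.0311  0.    ] [0.003  0.0015]
top hub [459.2 369. ] 0.83 [ 0.2977 -0.3813  0.095 ] [-0.2029 -0.366 ]
top hub [250.1 230.2] 0.61 [ 0.533  -0.0362  0.095 ] [-0.0019  0.0001]
top handle [477.3 380. ] 0.68 [ 0.2801 -0.4091  0.098 ] [-0.2197 -0.3943]
top handle [249.1 228. ] 0.37 [ 0.5363 -0.0348  0.098 ] [-0.0022  0.0036]
top pointer [163.1 226.7] 0.55 [0.5531 0.1302 0.032 ] [0.1373 0.0935]
top mark [189.3 201.2] 0.89 [0.6007 0.084  0.032 ] [0.0745 0.1149]
top pot_mid [165.4 227.1] 0.59 [0.5497 0.1222 0.045 ] [0.1317 0.0868]
top pot_mid [168.7 343. ] 0.41 [0.3448 0.1085 0.045 ] [ 0.2123 -0.1021]
top vise [258.1 239.2] 0.93 [ 0.5338 -0.0401  0.    ] [-0.0058 -0.0009]
```

View pics/wrist2.png

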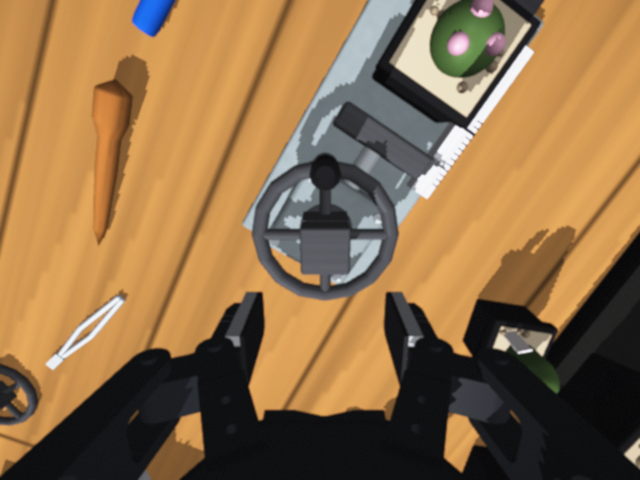

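The wrist view shows the wheel seated on the shaft, hub at (326,245), handle at (325,172) and pointer near (435,165). Moving over the handle to grip it.

```bash
python3 -m creep '[{"offset":[2.6,0.1,0],"dr":[0,0,0]},{"offset":[2.6,0.1,0],"dr":[0,0,0]},{"offset":[0,0,4],"dr":[0,0,0]},{"offset":[0,0,3.5],"dr":[0,0,0]},{"offset":[0,0,1.7],"dr":[0,0,0]},{"offset":[0,0,0],"dr":[0,0,0]},{"offset":[0,0,0],"dr":[0,0,0]}]' 55
python3 -m creep '[{"offset":[0,0,0],"dr":[0,0,0]},{"offset":[0,0,0],"dr":[0,0,0]},{"offset":[0,0,0],"dr":[0,0,0]},{"offset":[0,0,0],"dr":[0,0,0]},{"offset":[0,0,0],"dr":[0,0,0]}]' 0 30
python3 - <<'E'
from h import *
im,c=snap('wrist')
for n,z in dict(pointer=.032,mark=.032,hub=.095).items():
        for r in spotter.place_of('wrist',n)[:2]: print(n,np.round(r['xy'],1),round(r['p'],2),onplane(c,r['xy'],z).round(4))
print(ctrl.get_obs()['tool_pos'])
E
```

```text
t: 12.05
tool_pos: [0.5114, 0.0124, 0.1078]
tcp_rot: [[-0.453, 0.892, 0.0], [0.892, 0.453, 0.0], [0.0, 0.0, -1.0]]
wrist_force: [0.8, 0.3, 0.1]
opening: 0.0469
grip_force: 0.0
t: 12.55
tool_pos: [0.5122, 0.0126, 0.1086]
tcp_rot: [[-0.453, 0.892, 0.002], [0.892, 0.453, 0.0], [-0.001, 0.002, -1.0]]
wrist_force: [-0.6, 0.8, 4.4]
opening: 0.019
grip_force: 29.5
pointer [468.1 263.5] 0.73 [0.5966 0.0519 0.032 ]
mark [508.4 215. ] 0.74 [0.6003 0.0897 0.032 ]
hub [318.4 399.6] 0.74 [ 0.5337 -0.0347  0.095 ]
[0.51216172 0.01258167 0.10852275]
```

```bash
python3 -m creep '[{"offset":[-0.11,1.08,0],"dr":[0,0,0]},{"offset":[-0.34,1.03,0],"dr":[0,0,0]},{"offset":[-0.54,0.94,0],"dr":[0,0,0]},{"offset":[-0.73,0.81,0],"dr":[0,0,0]},{"offset":[-0.88,0.64,0],"dr":[0,0,0]}]'
python3 -m creep '[{"offset":[-0.99,0.44,0],"dr":[0,0,0]},{"offset":[-1.06,0.23,0],"dr":[0,0,0]},{"offset":[-1.09,0,0],"dr":[0,0,0]},{"offset":[-1.06,-0.23,0],"dr":[0,0,0]},{"offset":[-0.99,-0.44,0],"dr":[0,0,0]}]'
python3 -m creep '[{"offset":[-0.88,-0.64,0],"dr":[0,0,0]},{"offset":[-0.73,-0.81,0],"dr":[0,0,0]},{"offset":[-0.54,-0.94,0],"dr":[0,0,0]},{"offset":[-0.34,-1.03,0],"dr":[0,0,0]},{"offset":[-0.11,-1.08,0],"dr":[0,0,0]}]'
```

```text
t: 13.25
tool_pos: [0.5635, 0.0088, 0.1079]
tcp_rot: [[-0.453, 0.891, -0.001], [0.891, 0.453, -0.002], [-0.001, -0.001, -1.0]]
wrist_force: [-7.1, -5.3, 8.4]
opening: 0.0184
grip_force: 30.5
t: 13.75
tool_pos: [0.5871, -0.0368, 0.1082]
tcp_rot: [[-0.453, 0.891, 0.0], [0.891, 0.453, 0.0], [0.0, 0.0, -1.0]]
wrist_force: [-3.4, 1.6, 7.5]
opening: 0.0187
grip_force: 30.1
t: 14.25
tool_pos: [0.5599, -0.0811, 0.1088]
tcp_rot: [[-0.453, 0.892, 0.004], [0.892, 0.453, -0.001], [-0.003, 0.003, -1.0]]
wrist_force: [3.1, -1.4, 4.0]
opening: 0.0184
grip_force: 29.5
```

```bash
python3 -m creep '[{"offset":[0.11,-1.08,0],"dr":[0,0,0]},{"offset":[0.34,-1.03,0],"dr":[0,0,0]},{"offset":[0.54,-0.94,0],"dr":[0,0,0]},{"offset":[0.73,-0.81,0],"dr":[0,0,0]},{"offset":[0.88,-0.64,0],"dr":[0,0,0]},{"offset":[0.99,-0.44,0],"dr":[0,0,0]},{"offset":[1.06,-0.23,0],"dr":[0,0,0]},{"offset":[1.09,0,0],"dr":[0,0,0]}]'
python3 -m creep '[{"offset":[1.06,0.23,0],"dr":[0,0,0]},{"offset":[0.99,0.44,0],"dr":[0,0,0]},{"offset":[0.88,0.64,0],"dr":[0,0,0]},{"offset":[0.73,0.81,0],"dr":[0,0,0]},{"offset":[0.54,0.94,0],"dr":[0,0,0]},{"offset":[0.34,1.03,0],"dr":[0,0,0]},{"offset":[0.11,1.08,0],"dr":[0,0,0]},{"offset":[0,0,0],"dr":[0,0,0]}]'
python3 - <<'E'
from h import *
im,c=snap('wrist')
for n,z in dict(pointer=.032,mark=.032,hub=.095).items():
        for r in spotter.place_of('wrist',n)[:2]: print(n,np.round(r['xy'],1),round(r['p'],2),onplane(c,r['xy'],z).round(4))
cv2.imwrite('pics/w4.png',cv2.resize(im[150:300,420:620,::-1],None,fx=4,fy=4,interpolation=cv2.INTER_CUBIC))
E
```

```text
t: 15.05
tool_pos: [0.4855, -0.0541, 0.1087]
tcp_rot: [[-0.452, 0.892, -0.001], [0.892, 0.452, -0.003], [-0.002, -0.002, -1.0]]
wrist_force: [-8.3, -5.7, 14.0]
opening: 0.019
grip_force: 30.5
t: 15.85
tool_pos: [0.5126, 0.0127, 0.1082]
tcp_rot: [[-0.454, 0.891, 0.002], [0.891, 0.454, -0.0], [-0.001, 0.002, -1.0]]
wrist_force: [0.3, 0.4, 4.5]
opening: 0.0189
grip_force: 29.7
pointer [489.  236.3] 0.58 [0.598  0.0732 0.032 ]
mark [504.7 216.3] 0.83 [0.5989 0.0882 0.032 ]
hub [318.6 396.9] 0.96 [ 0.5334 -0.0327  0.095 ]
```

View pics/w4.png

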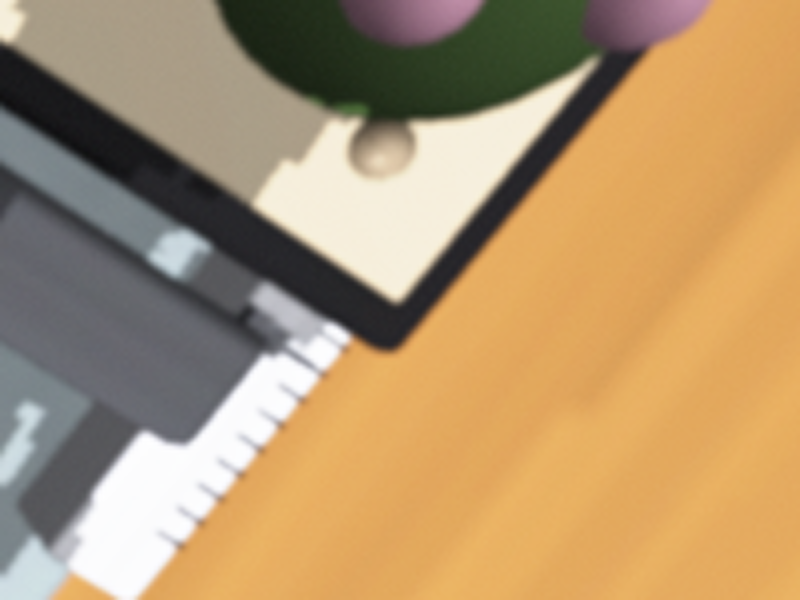

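The crop shows the moving jaw and the ticks; the long line is hidden by the pot's rim from this side. I'll make another half turn, let go, and look at the scale from above.

```bash
python3 -m creep '[{"offset":[-0.11,1.08,0],"dr":[0,0,0]},{"offset":[-0.34,1.03,0],"dr":[0,0,0]},{"offset":[-0.54,0.94,0],"dr":[0,0,0]},{"offset":[-0.73,0.81,0],"dr":[0,0,0]},{"offset":[-0.88,0.64,0],"dr":[0,0,0]},{"offset":[-0.99,0.44,0],"dr":[0,0,0]},{"offset":[-1.06,0.23,0],"dr":[0,0,0]},{"offset":[-1.09,0,0],"dr":[0,0,0]},{"offset":[-1.06,-0.23,0],"dr":[0,0,0]},{"offset":[-0.99,-0.44,0],"dr":[0,0,0]},{"offset":[-0.88,-0.64,0],"dr":[0,0,0]},{"offset":[-0.73,-0.81,0],"dr":[0,0,0]},{"offset":[-0.54,-0.94,0],"dr":[0,0,0]},{"offset":[-0.34,-1.03,0],"dr":[0,0,0]},{"offset":[-0.11,-1.08,0],"dr":[0,0,0]},{"offset":[0,0,0],"dr":[0,0,0]}]'
python3 -m creep '[{"offset":[0,0,0],"dr":[0,0,0]},{"offset":[0,0,0],"dr":[0,0,0]},{"offset":[0,0,0],"dr":[0,0,0]},{"offset":[0,0,-3],"dr":[0,0,0]},{"offset":[0,0,-4],"dr":[0,0,0]},{"offset":[0,0,-2],"dr":[0,0,0]},{"offset":[1.3,3.4,0],"dr":[0,0,0]},{"offset":[1.3,3.4,0],"dr":[0,0,0]},{"offset":[1.3,3.4,0],"dr":[0,0,0]},{"offset":[0,0,0],"dr":[0,0,0]},{"offset":[0,0,0],"dr":[0,0,0]},{"offset":[0,0,0],"dr":[0,0,0]}]' 55
python3 - <<'E'
from h import *
im,c=snap('wrist')
for n,z in dict(pointer=.032,mark=.032,hub=.095,handle=.098,pot_mid=.045).items():
        for r in spotter.place_of('wrist',n)[:2]: print(n,np.round(r['xy'],1),round(r['p'],2),onplane(c,r['xy'],z).round(4))
u,v=proj(c,[.6,.085,.032]).astype(int);x0,y0=max(0,u-80),max(0,v-60);print(x0,y0)
cv2.imwrite('pics/w5.png',cv2.resize(im[y0:y0+120,x0:x0+160,::-1],None,fx=5,fy=5,interpolation=cv2.INTER_CUBIC))
E
```

```text
t: 17.65
tool_pos: [0.5583, -0.0819, 0.1085]
tcp_rot: [[-0.452, 0.892, 0.002], [0.892, 0.452, -0.002], [-0.002, 0.001, -1.0]]
wrist_force: [2.2, -2.9, 6.4]
opening: 0.0185
grip_force: 30.0
t: 18.85
tool_pos: [0.6309, 0.0005, 0.1966]
tcp_rot: [[-0.453, 0.892, -0.001], [0.892, 0.453, -0.0], [0.0, -0.001, -1.0]]
wrist_force: [-0.1, -1.6, 0.1]
opening: 0.0466
grip_force: 0.0
pointer [335.5 116.6] 0.69 [0.5994 0.0834 0.032 ]
mark [338.2 110. ] 0.84 [0.599  0.0888 0.032 ]
hub [178.4 228.9] 0.62 [ 0.5351 -0.0342  0.095 ]
handle [185.9 299.7] 0.72 [ 0.5591 -0.0821  0.098 ]
257 55
```

View pics/w5.png

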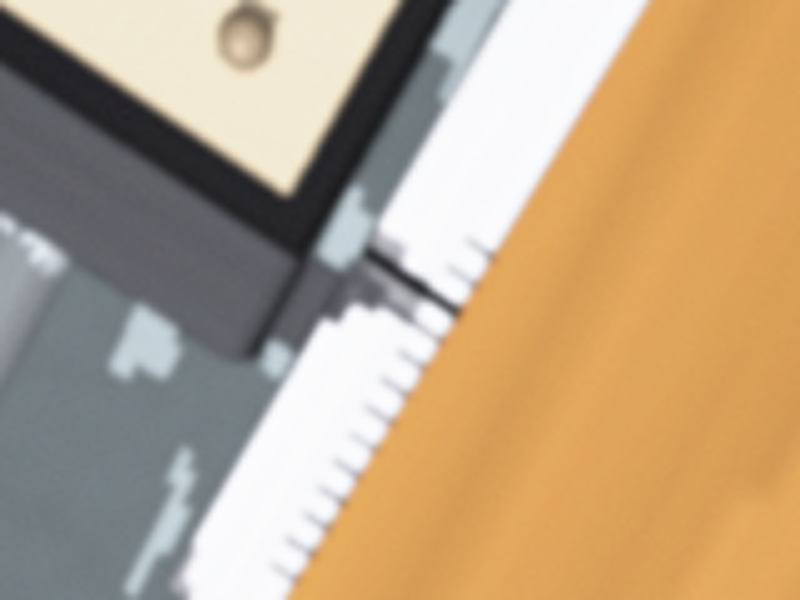

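The line runs crop (365,250)–(460,312) and the pointer stands a few mm short of it. I'll rectify the scale patch and read the gap numerically.

```bash
cat >> h.py <<'E'
def rect(yr=(-14,8),xr=(-14,14),yaw=None,M=(.5995,.0885)):
    im,c=snap('wrist'); g=cv2.cvtColor(im,cv2.COLOR_RGB2GRAY)
    ey=np.array([-np.sin(yaw),np.cos(yaw)]);ex=np.array([np.cos(yaw),np.sin(yaw)])
    ys=np.arange(yr[1],yr[0],-.7);xs=np.arange(xr[0],xr[1],.7)
    mp=np.array([[proj(c,[*(np.array(M)+(ex*x+ey*y)/1e3),.032]) for x in xs] for y in ys],np.float32)
    r=cv2.remap(g,mp[...,0],mp[...,1],cv2.INTER_CUBIC)
    for y,l in zip(ys,r): print('%6.1f '%y,''.join('@#%*+=-:. '[min(9,int(v)//26)] for v in l))
    return r
E
python3 - <<'E'
from h import *
c=eyes.get_calibration('wrist');f=lambda u,v:onplane(c,(257+u/5,55+v/5),.032)[:2]
d=f(650,0)-f(290,600);d2=f(460,312)-f(365,250);yaw=np.arctan2(-d[0],d[1]);print(np.degrees([yaw,np.arctan2(d2[1],d2[0])]),np.hypot(*d2),(f(365,250)+f(460,312))/2,f(460,312))
rect(yaw=yaw)
E
```

```text
[-4.56788596 -4.29831894] 0.018001965598968862 [0.60126341 0.08826932] [0.61023908 0.0875947 ]
   8.0  ===++++-.                        .:-----
   7.3  --==++=-.                        .:-----
   6.6  :-==+++-.                        .:-----
   5.9  :-==++=-.                       .:------
   5.2  :--====-.                  .....:-------
   4.5  ::--::--.                  .....::------
   3.8  :::::::-:.  ....                .::-----
   3.1  :....::--:::::::.                .:-----
   2.4  :....::----:-:-:.                .:-----
   1.7  :....::-==------:.   . .        .:------
   1.0  :....::-++++++++==--------::::::--=-----
   0.3  ::...::=*%%%%%%%%%***%%*%**+++++*+=-----
  -0.4  :....::-*%%%%%%%%%%%%%%%%%**+++***=-----
  -1.1  ::...::-+**++++++++++++++=-:::::-==-----
  -1.8  :::.::-=+++=======---==--:.     .:------
  -2.5  :::.::-=+++======--:----:.       .:-----
  -3.2  ::.:::=+**++++++==------:.       .:-----
  -3.9  -::::-=+***++**++==------:.     .:------
  -4.6  ==--==+***++****++=======-:.....:-------
  -5.3  ++++++****+++***+========-:.....:-------
  -6.0  **********+++**++-:...:::..     .:------
  -6.7  **********+++++=-:               .:-----
  -7.4  **********+=--:::.               .:-----
  -8.1  **********+-..                   .:-----
  -8.8  **********+:                     .:-----
  -9.5  **********+:                    .:------
 -10.2  **********+:               .....:-------
 -10.9  *********+=:                    .:------
 -11.6  ********=-:.                     :------
 -12.3  *******=:..                      .:-----
 -13.0  ******+-.                        .:-----
 -13.7  ******+-.                        .:-----
```

```bash
python3 -m creep '[{"offset":[-1.3,-3.4,0],"dr":[0,0,0]},{"offset":[-1.3,-3.4,0],"dr":[0,0,0]},{"offset":[-1.3,-3.4,0],"dr":[0,0,0]},{"offset":[0,0,0],"dr":[0,0,0]},{"offset":[0,0,3],"dr":[0,0,0]},{"offset":[0,0,4],"dr":[0,0,0]},{"offset":[0,0,2],"dr":[0,0,0]},{"offset":[0,0,0],"dr":[0,0,0]}]' 50
python3 -m creep '[{"offset":[0,0,0],"dr":[0,0,0]},{"offset":[0,0,0],"dr":[0,0,0]},{"offset":[0,0,0],"dr":[0,0,0]},{"offset":[0,0,0],"dr":[0,0,0]},{"offset":[0.11,-1.08,0],"dr":[0,0,0]},{"offset":[0.34,-1.03,0],"dr":[0,0,0]},{"offset":[0.54,-0.94,0],"dr":[0,0,0]},{"offset":[0.73,-0.81,0],"dr":[0,0,0]},{"offset":[0,0,0],"dr":[0,0,0]}]' 0 30
```

```text
t: 20.0
tool_pos: [0.5556, -0.0793, 0.1034]
tcp_rot: [[-0.453, 0.892, -0.007], [0.892, 0.453, 0.002], [0.005, -0.005, -1.0]]
wrist_force: [-0.9, -0.8, 0.4]
opening: 0.0429
grip_force: 0.0
t: 20.9
tool_pos: [0.515, -0.0835, 0.1087]
tcp_rot: [[-0.452, 0.892, 0.001], [0.892, 0.452, -0.002], [-0.002, -0.0, -1.0]]
wrist_force: [-2.3, -4.5, 8.0]
opening: 0.0187
grip_force: 30.3
```

```bash
python3 -m creep '[{"offset":[0,0,0],"dr":[0,0,0]},{"offset":[0,0,0],"dr":[0,0,0]},{"offset":[0,0,-3],"dr":[0,0,0]},{"offset":[0,0,-3],"dr":[0,0,0]},{"offset":[0.8,4.7,0],"dr":[0,0,0]},{"offset":[0.8,4.7,0],"dr":[0,0,0]},{"offset":[0.8,4.7,0],"dr":[0,0,0]},{"offset":[0,0,0],"dr":[0,0,0]},{"offset":[0,0,0],"dr":[0,0,0]},{"offset":[0,0,0],"dr":[0,0,0]}]' 40
python3 - <<'E'
from h import *
r=rect(yaw=np.radians(-4.4))
im,c=snap('wrist')
for n,z in dict(pointer=.032,mark=.032,handle=.098).items():
        for r in spotter.place_of('wrist',n)[:2]: print(n,np.round(r['xy'],1),round(r['p'],2),onplane(c,r['xy'],z).round(4))
u,v=proj(c,[.6,.085,.032]).astype(int);x0,y0=max(0,u-50),max(0,v-37);print(x0,y0)
cv2.imwrite('pics/w6.png',cv2.resize(im[y0:y0+75,x0:x0+100,::-1],None,fx=8,fy=8,interpolation=cv2.INTER_CUBIC))
E
```

```text
t: 21.9
tool_pos: [0.6299, 0.0025, 0.1668]
tcp_rot: [[-0.453, 0.892, -0.002], [0.892, 0.453, -0.0], [0.001, -0.001, -1.0]]
wrist_force: [-0.8, 0.3, -0.0]
opening: 0.0343
grip_force: 0.0
   8.0  =======-.                        .:-----
   7.3  ---:::--:                        .:-----
   6.6  ::::::---:....                   .:-----
   5.9  ::::.::==-:::.                   :------
   5.2  ::...::==--::.             .....:-------
   4.5  ::..:::-=-::::.       ... ......:-------
   3.8  ::.::::-=--::::..:::::::.        :------
   3.1  :..::::-=-:::::::::::---:        .:-----
   2.4  ::..:::-=--::----:::----:        .:-----
   1.7  :....::-==---------------.       .------
   1.0  ::.:::-=++++++++++++++++=-:::..::-------
   0.3  :...::-+*********%%%%%%%%*++++++*+=-----
  -0.4  ::::::=+**+******%%#####%%%*******=-----
  -1.1  :::::-=+**+++************+=--:--===-----
  -1.8  =-====+***+++***+++++++++=:     .:------
  -2.5  *+++++****+++***++=======-.      .:-----
  -3.2  **********+++***+=:..::::.       .:-----
  -3.9  ***********+++++=:.              .------
  -4.6  ***********+--:::.      
[... 157 characters left out ...]
:-----
  -7.4  **********+:                     .:-----
  -8.1  **********+:                     .:-----
  -8.8  ********+=-.                     :------
  -9.5  *******+-:.                 .....-------
 -10.2  *******=.                 ......:-------
 -10.9  *******-                       ..:------
 -11.6  *******-.                        .:-----
 -12.3  *******-                         .:-----
 -13.0  *******-.                        .:-----
 -13.7  *******-                         :------
pointer [340.5 116.5] 0.8 [0.6014 0.0856 0.032 ]
mark [339.1 113.5] 0.77 [0.5996 0.087  0.032 ]
handle [104.3 297.9] 0.62 [ 0.516  -0.0825  0.098 ]
handle [335.9 115.8] 0.39 [0.5973 0.0817 0.098 ]
288 79
```

View pics/w6.png

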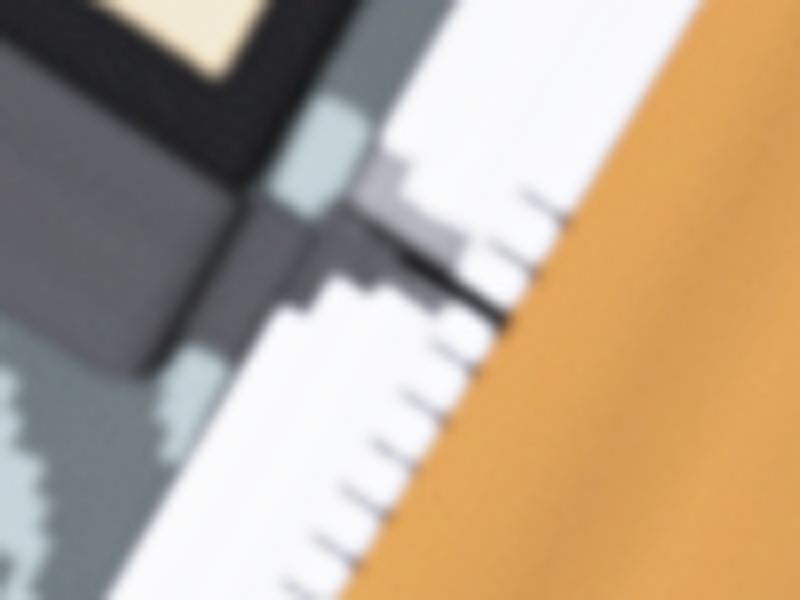

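The crop shows the pointer tip (dark, around (430,300)) just below the long line (ending at (505,322)), with its shadow on the other side. The gap is about 2.1 mm, so about 38° more.

```bash
python3 -m creep '[{"offset":[-0.8,-4.7,0],"dr":[0,0,0]},{"offset":[-0.8,-4.7,0],"dr":[0,0,0]},{"offset":[-0.8,-4.7,0],"dr":[0,0,0]},{"offset":[0,0,0],"dr":[0,0,0]},{"offset":[0,0,0],"dr":[0,0,0]},{"offset":[0,0,2],"dr":[0,0,0]},{"offset":[0,0,2.5],"dr":[0,0,0]},{"offset":[0,0,1.5],"dr":[0,0,0]},{"offset":[0,0,0],"dr":[0,0,0]},{"offset":[0,0,0],"dr":[0,0,0]}]' 40
python3 -m creep '[{"offset":[0,0,0],"dr":[0,0,0]},{"offset":[0,0,0],"dr":[0,0,0]},{"offset":[0,0,0],"dr":[0,0,0]},{"offset":[0,0,0],"dr":[0,0,0]},{"offset":[0.94,-0.65,0],"dr":[0,0,0]},{"offset":[1.06,-0.43,0],"dr":[0,0,0]},{"offset":[1.13,-0.19,0],"dr":[0,0,0]},{"offset":[0,0,0],"dr":[0,0,0]},{"offset":[0,0,0],"dr":[0,0,0]}]' 0 30
```

```text
t: 23.15
tool_pos: [0.5165, -0.082, 0.1077]
tcp_rot: [[-0.453, 0.891, -0.0], [0.891, 0.453, 0.0], [0.0, 0.0, -1.0]]
wrist_force: [0.4, -0.4, 0.1]
opening: 0.0343
grip_force: 0.0
t: 24.05
tool_pos: [0.4893, -0.0609, 0.1083]
tcp_rot: [[-0.453, 0.892, -0.002], [0.892, 0.453, -0.002], [-0.001, -0.002, -1.0]]
wrist_force: [-10.5, -5.2, 13.0]
opening: 0.0193
grip_force: 31.7
```

```bash
python3 -m creep '[{"offset":[0,0,0],"dr":[0,0,0]},{"offset":[0,0,0],"dr":[0,0,0]},{"offset":[0,0,-3],"dr":[0,0,0]},{"offset":[0,0,-3],"dr":[0,0,0]},{"offset":[-0.2,3.8,0],"dr":[0,0,0]},{"offset":[-0.2,3.9,0],"dr":[0,0,0]},{"offset":[-0.2,3.9,0],"dr":[0,0,0]},{"offset":[-0.1,3.8,0],"dr":[0,0,0]},{"offset":[0,0,0],"dr":[0,0,0]},{"offset":[0,0,0],"dr":[0,0,0]},{"offset":[0,0,0],"dr":[0,0,0]}]' 33
python3 - <<'E'
from h import *
r=rect(yaw=np.radians(-4.4))
im,c=snap('wrist')
for n,z in dict(pointer=.032,mark=.032,handle=.098,hub=.095).items():
        for r in spotter.place_of('wrist',n)[:2]: print(n,np.round(r['xy'],1),round(r['p'],2),onplane(c,r['xy'],z).round(4))
E
```

```text
t: 25.15
tool_pos: [0.6302, 0.0032, 0.1668]
tcp_rot: [[-0.453, 0.892, -0.001], [0.892, 0.453, 0.0], [0.001, -0.001, -1.0]]
wrist_force: [-0.5, -0.1, 0.9]
opening: 0.0283
grip_force: 0.0
   8.0  :::::::-.                        .:-----
   7.3  :::::::-:     ..                 .:-----
   6.6  :::..::--:...:::::.              .:-----
   5.9  :....::-=-::::--:::.             :------
   5.2  :....::-=-:::::::::.       ......-------
   4.5  :....::-=-:::::::::...... ......:-------
   3.8  :....::-=--:::::::::::::..       :------
   3.1  :...::-===-------::::--::.       .:-----
   2.4  :...::-+++======---:::::.        .:-----
   1.7  ::..::=+**+++++++=--::::.        :------
   1.0  :::::-=+**+++***++==----::::...::-------
   0.3  ===-==+***+++***++++++++++++++++*+=-----
  -0.4  +++++******++***++++++++++******%*=-----
  -1.1  ***********+****+=-::::::-------=+=-----
  -1.8  ***********++++++:.             .-------
  -2.5  ***********+=----.               .:-----
  -3.2  **********+=:....                .:-----
  -3.9  **********+-                     ::-----
  -4.6  **********+:            
[... 204 characters left out ...]
 .:-----
  -8.1  *******=.                        .:-----
  -8.8  *******-.                        .:-----
  -9.5  *******-                   ... ..:------
 -10.2  *******-.                 ......:-------
 -10.9  *******-                       ..:------
 -11.6  *******-.                        ::-----
 -12.3  *******-                         .:-----
 -13.0  *******-.                        .:-----
 -13.7  +++++++-                         .:-----
pointer [338.  110.8] 0.92 [0.5983 0.0891 0.032 ]
pointer [401.8 329.4] 0.61 [ 0.7328 -0.0458  0.032 ]
mark [339.4 112.9] 0.64 [0.5999 0.0883 0.032 ]
handle [ 71.8 254.4] 0.77 [ 0.4904 -0.0616  0.098 ]
hub [157.1 243.7] 0.83 [ 0.5339 -0.0329  0.095 ]
```

The pointer now covers the long line: band −0.1 mm against the line at −0.15 mm. One last check of wheel height and pot in the scene view.

```bash
python3 - <<'E'
from h import *
im,c=snap('scene')
for n in('hub','handle','pot_mid'): print(n,[(np.round(r['xy'],1),round(r['p'],2)) for r in spotter.place_of('scene',n)[:3]])
print(proj(c,[.5345,-.034,.095]),proj(c,[.5345,-.034,.105]),proj(c,[.4895,-.0609,.098]))
b=np.array([.5345,-.034,0]);y=np.array([.077,.997,0]);print('pot exp',proj(c,b+y*.164+[0,0,.045]))
print('pot bbox',spotter.look_for('scene','pot_mid')[:2],ctrl.get_obs()['wrist_force'])
E
```

```text
hub [(array([307.5, 182.7]), 0.81), (array([359. , 247.8]), 0.61)]
handle [(array([306.9, 172.9]), 0.79), (array([360.6, 234.9]), 0.78)]
pot_mid [(array([421.1, 307.9]), 0.97)]
[354.30726988 249.58619828] [354.42578203 245.26963785] [358.5982398  234.34838097]
pot exp [417.64805804 308.41800344]
pot bbox [{'bbox': [389.7, 273.8, 445.6, 336.6], 'p': 0.92}] [0.4090274  0.01007132 0.65125736]
```

Wheel height, handle and pot all match what is expected. Handing in.

```bash
python3 -c "
from workcell import workorder
print(workorder.sign_off())"
```

```text
the job is handed in; nothing more can be done
None
```

The job is handed in, with no verdict returned: the larger handwheel is home on the shaft, the pointer covers the long line (within about 0.3 mm), the pot is between the jaws where expected, the bystanders were left alone, and the gripper is clear, at about 25 s.

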